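# Lock the gears of the strip roller before cleaning

## Task

I am about to clean the strip roller. Lift the loose cover off its gear well by the knob and set it down, without dropping it, flat in the middle of the cardboard sheet, lined up with the sheet; then slide the red-handled bolt along its track, through the brass keeper, fully home so the gears are locked. Leave the tub, the copper cuff and the pliers where they are.

Things in the scene. Friction and masses are not known exactly. Their poses are not given: they have to be found in the camera images.
- roller: green strip roller, fixed; origin on the bench under the centre of its open gear well. Well 140 (x) by 210 (y) inside, walls 6, rim 88 above the bench, floor 34. Behind it (x 76 to 181) a deck 88 high with three rolls up to 134. In the well: track rails at x -15, y -100 to 12, tops at 50; brass gears, tops at 58: one at x -15 beyond the keeper, two at x 10 to 66, y -11 to 94
- cover: loose aluminium cover, 160 (x) by 230 (y), 0.3 to 0.5 kg, at first on the well's rim. Origin: centre of its underside. A 5 thick lip, 135 by 205, drops into the well (2.5 play); plate above it, top at 9. Black round knob in the middle, 26 across, 17 to 42 above the origin, on a 14 stem. Set down flat it rests on the lip, origin at the surface
- cover_knob (a point): centre of the top of the cover's knob, 42 above the cover's origin
- sheet: brown cardboard sheet on the bench, fixed, 250 (x) by 310 (y) by 4 thick; origin at the centre of its underside
- bolt (a joint): travel of the bolt in m, along the roller's +y towards the keeper: 0 drawn right back, 0.045 fully home against its stop (tip through the keeper, between gear teeth). Friction about 3 N; stays where left. Starts at 0 to 0.012
- bolt_grip (a point): centre of the top of the bolt's upright round red handle, 14 across, in the well, under the cover at first; top 78 above the bench, 28 of it clear above the rails. At x -15, y -50 + travel in the roller's frame; moves with the bolt, axes as the roller's
- keeper (a point): centre of the hole of the brass keeper, a small fixed arch, 29 wide (x), 10 long (y), top 60 above the bench; x -15, y 29 in the roller's frame, on the bolt's line
- tub: white plastic open tub, 110 across, 75 high, loose; origin at the centre of its underside; leave alone
- cuff: copper cuff, a tube 64 across, 55 high, standing on end, loose; origin at the centre of its underside; leave alone
- pliers: pliers with yellow handles lying flat, 165 long, loose; origin on the bench near the pivot, jaws to +x; leave alone

How it is judged:
On the way, in this order (a step that is already met when the one before it is completed fails the run):
1. the cover lies flat in the middle of the cardboard sheet, lined up with it, released (x of cover in the frame of sheet between -0.045 and 0.045 m and y of cover in the frame of sheet between -0.045 and 0.045 m and z of cover in the frame of sheet below 0.009 m and angle between cover's own z axis and vertical below 0.05 rad and angle between the x axis of cover and the x axis of sheet, either way round below 0.26 rad and contact force between the fingers and cover below 0.1 N), for 0.2 s.
2. the bolt is fully home in its keeper (value of joint bolt above 0.041 m), for 0.2 s.
At the end, for the whole second after the job is handed in: The bolt is within 4 mm of its home stop (travel over 41 mm); the cover rests flat on the cardboard sheet, knob up, its centre within 45 mm of the sheet's centre along each of the sheet's axes and its sides within 15 degrees of the sheet's (value of joint bolt above 0.041 m and x of cover in the frame of sheet between -0.045 and 0.045 m and y of cover in the frame of sheet between -0.045 and 0.045 m and z of cover in the frame of sheet below 0.009 m and angle between cover's own z axis and vertical below 0.05 rad and angle between the x axis of cover and the x axis of sheet, either way round below 0.26 rad and linear speed of cover below 0.02 m/s); the robot touches nothing.
It fails at once if the cover was let go or dropped more than 25 mm above the sheet's or bench's surface, away from the roller (contact force between the fingers and cover below 0.05 N and height (world z) of cover above 0.03 m and horizontal distance between cover and roller above 0.15 m).
It fails at once if the tub was pushed by more than 30 mm (distance of tub from where it was at the start of the episode above 0.03 m).
It fails at once if the cuff was pushed by more than 30 mm (distance of cuff from where it was at the start of the episode above 0.03 m).
It fails at once if the pliers were pushed by more than 30 mm (distance of pliers from where it was at the start of the episode above 0.03 m).
It also fails if it takes over 54 s, if anything falls off the work surface, if the arm or the gripper's body presses on something with over 40 N, if the wrist force passes 120 N, or if a joint passes its speed limit or range.

## Robot

A 6-joint arm with a two-finger parallel gripper is mounted at the origin on the work surface. World frame = base frame: x ahead of the robot, y to its left, z up, the work surface at z = 0. Lengths are in m, angles in rad, forces in N, time in s.
With the tool pointing down it reaches from about 0.375 to 0.9 m from the base axis. Payload 3.1 kg.
Tool frame: the origin (TCP) lies midway between the tips of the shut fingers; the grasp point (between the pads) lies 19 mm behind it; z points along the fingers, y is the line along which they close (so a half turn about z gives the same grasp; the last joint's range is limited). The gripper opens to 87 mm and grips with 3 to 60 N. Pads are 19 mm wide; open, the fingers measure 117 mm over their backs; the gripper's body (75 mm by 190 mm) begins 51 mm behind the grasp point.
Start: joints at [-1.367, 0.527, 1.433, -0, 1.181, -0.178], TCP at [0.233, -0.58, 0.223] pointing down, gripper open.
Joint ranges: [-3.08, 3.08], [-0.75, 2.2], [0.22, 2.44], [-1.43, 4.57], [0, 2.65], [-2.85, 2.85]. Speed limits (rad/s): [2.79, 2.79, 3.14, 3.14, 3.14, 3.14].

## Interface

Orientations are given as a unit quaternion [x, y, z, w].
In Python, from rig import status, imaging, order gives the robot as it stands.
- The arm moves only by the tool arm_command, never from a script. Its argument "deltas" is one flat list of numbers, 5 for each row, row after row: the opening, from -1 (shut) to 1 (fully open), so that 0 is half open, then the shift along the tool's x, y, z in m, then the turn about the tool's z in rad. In form: [gripper, tx, ty, tz, roll, gripper, tx, ty, tz, roll, ...]. A call has 1 to 12 rows; each row shifts and turns the commanded pose from where the row before left it, along the tool's axes as they then stand; what a row does not reach is not made up. A row lasts 1/8 s, in which the tool goes at most 62.5 mm and 10.7 degrees, less where a joint would pass 70% of its speed; a pose out of reach is approached as far as the arm can. A call with a gripper value outside its range is refused whole. The fingers move at their own pace and stop on an object; "newtons" is the grip in N (left out, the last holds). Time passes only in rows, so rows that do not move let the fingers close. It gives the time, the measured TCP pose, the force, the opening and the grip force at its end, in the units of the state.
- status.get_obs(): the state, without advancing time (a new reading comes with each control period).
- imaging.camera(name): name is "scene" or "top"; returns (picture, depth): 384x512x3 uint8, red, green, blue; 384x512 float32, m along the optical axis (not along the pixel's ray), 0 where there is no reading.
- imaging.camera_params(name): a dict with "intrinsics" (3x3 intrinsics, pixels), "k1" (the pictures are not rectified: a ray, as slopes to the right and down, at radius r is drawn at 1 + k1 r^2 times it, then the intrinsics apply), "camera_from_world" (4x4, takes a point from world to camera coordinates). Camera axes: x right, y up, looking along -z (the intrinsics and any distortion apply to the point x, -y, -z); pixel columns grow to the right and rows downward; lengths in m; the calibration is good to about 2 mm. A picture is of the moment at which its call begins. camera_params takes no time and is no camera call.
- order.hand_in(): hands the job in; it is judged then, once.
The state is a dict: "time": time; "q": joint angles; "joint_velocities": joint speeds; "joint_torque": joint torques, N m; "position": TCP position; "tool_rot": TCP orientation; "ft_force": force on the tool from outside, world axes, zero at the start; "moment": the same for the moment, N m; "grip_width": finger opening in m; "grip_force": force on a finger pad.
Only numpy, scipy, OpenCV 4.12 (cv2) and the standard library are available. Lean on these libraries where they do the work, as an engineer would, in place of code of your own. Each camera call takes 0.05 s, during which the arm holds its last target. There are 200 camera calls.

## Working session

There is one attempt and no reset: what is moved stays moved. The work goes in short steps, Python scripts to look and compute and a tool call to move; the robot and the scene stay as the last step left them, time stands still between calls to the robot, and variables do not carry over. Pictures are saved under pics/ and viewed, at most 10 in all, crops included, and the job is handed in when it is done.

Besides the shell and the picture viewer there is one more tool, called after "Request:" as name(argument=value, ...) on one line, values as JSON. arm_command: Moves the arm, as the interface text tells. Its arguments: {"type":"object","properties":{"deltas":{"type":"array"},"newtons":{"type":"number"}},"required":["deltas"]}

```bash
mkdir -p pics; cat > h.py <<'E'
import numpy as np, cv2
from rig import status, imaging, order
def grab(n):
    p,d=imaging.camera(n); np.savez('%s.npz'%n,p=p,d=d); return p,d
def load(n):
    z=np.load('%s.npz'%n); return z['p'],z['d']
def slopes(n,uv):
    c=imaging.camera_params(n); K=np.array(c['intrinsics']); k=c['k1']
    s=(np.asarray(uv,float)-K[:2,2])/[K[0,0],K[1,1]]; u=s.copy()
    for _ in range(20): u=s/(1+k*(u**2).sum(-1,keepdims=True))
    return u,np.linalg.inv(np.array(c['camera_from_world']))
def onplane(n,uv,z):
    u,T=slopes(n,np.atleast_2d(uv)); d=np.c_[u[:,0],-u[:,1],-np.ones(len(u))]@T[:3,:3].T
    o=T[:3,3]; return o+d*((z-o[2])/d[:,2])[:,None]
def bydepth(n,uv,dep):
    u,T=slopes(n,np.atleast_2d(uv)); d=np.asarray(dep).reshape(-1,1)
    return np.c_[u[:,0],-u[:,1],-np.ones(len(u))]*d@T[:3,:3].T+T[:3,3]
def cloud(n,p,d):
    v,u=np.mgrid[:384,:512]; P=bydepth(n,np.c_[u.ravel(),v.ravel()],d.ravel()).reshape(384,512,3); P[d==0]=np.nan; return P
def save(p,f): cv2.imwrite('pics/'+f,p[...,::-1])
E
python3 - <<'E'
from h import *
a,_=grab('top'); b,_=grab('scene')
save(cv2.resize(a,(800,600)),'t0.png'); save(cv2.resize(b,(800,600)),'s0.png')
print(status.get_obs())
for n in('top','scene'):print(imaging.camera_params(n))
E
```

```text
{'time': 0.1, 'q': array([-1.36747673e+00,  5.28403384e-01,  1.43375922e+00, -6.75569094e-06,
        1.18140583e+00, -1.78474449e-01]), 'joint_velocities': array([-0.00195392, -0.0022266 , -0.00397214,  0.00194507,  0.00130065,
       -0.000572  ]), 'joint_torque': array([-2.85013766e-04, -4.40983701e+01, -1.77151000e+01,  6.34691468e-02,
        5.33947698e-02, -4.72913246e-05]), 'position': array([ 0.23277221, -0.57933061,  0.2216557 ]), 'tool_rot': array([ 9.81833706e-01,  1.89740870e-01, -1.53952914e-05, -9.87774669e-04]), 'ft_force': array([ 0.06793511, -0.33587298,  0.11273638]), 'moment': array([-0.03566921, -0.00863638, -0.05316832]), 'grip_force': 0.0, 'grip_width': 0.08697566644739343}
{'intrinsics': array([[431.36259957,   0.        , 247.14232627],
       [  0.        , 431.36259957, 188.9162086 ],
       [  0.        ,   0.        ,   1.        ]]), 'k1': 0.031985610565620416, 'camera_from_world': array([[ 0.00788239, -0.99984061,  0.01601941, -0.01656388],
       [ 0.99750827,  0.00898514,  0.06997508, -0.63284803],
       [-0.07010786,  0.01542793,  0.99742011, -1.80835095],
       [ 0.        ,  0.        ,  0.        ,  1.        ]])}
{'intrinsics': array([[400.88297257,   0.        , 256.61080908],
       [  0.        , 400.88297257, 189.46081602],
       [  0.        ,   0.        ,   1.        ]]), 'k1': 0.03858146284952615, 'camera_from_world': array([[-0.85708603,  0.51516164, -0.0034679 ,  0.52085126],
       [-0.38316416, -0.63295029,  0.67272518,  0.17491672],
       [ 0.3443672 ,  0.57791212,  0.73988432, -1.56245348],
       [ 0.        ,  0.        ,  0.        ,  1.        ]])}
```

View pics/t0.png

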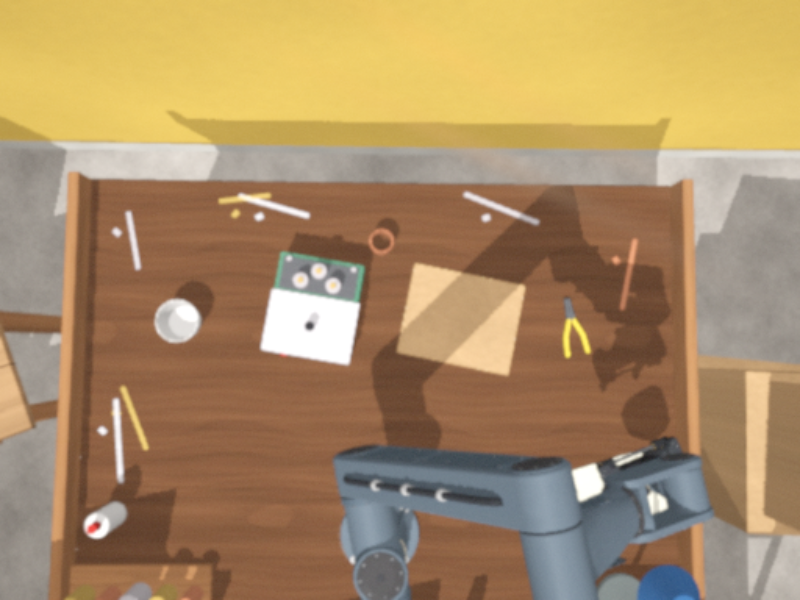

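View pics/s0.png

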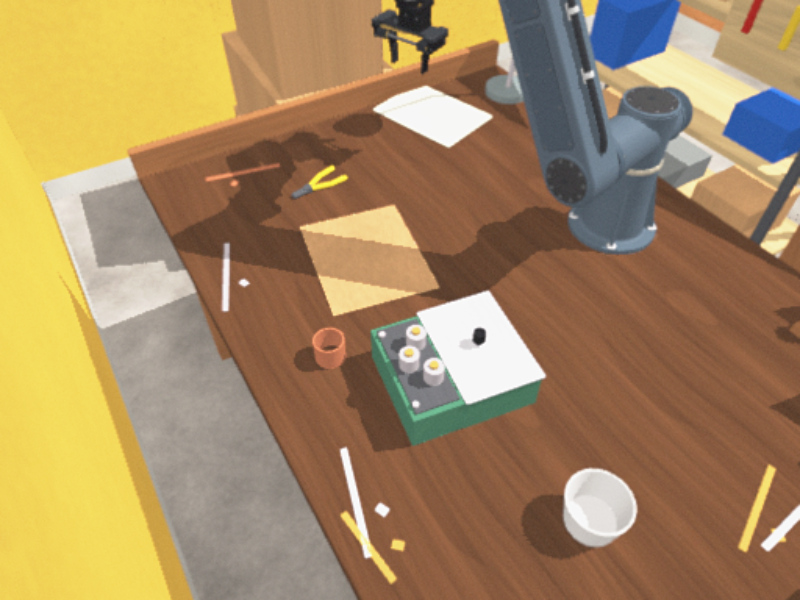

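The top view (800x600) shows the white cover around (311,327) with its knob at (310,324), and the rolls behind it. The sheet is around (462,320), the cuff at (381,241), the pliers at (575,325) and the tub at (178,321). The scene view agrees, with the knob at (479,336).

```bash
cat > m.py <<'E'
from h import *
def rect(n,mask,z):
    cs,_=cv2.findContours(mask.astype(np.uint8),cv2.RETR_EXTERNAL,cv2.CHAIN_APPROX_NONE)
    c=max(cs,key=cv2.contourArea)[:,0,:]
    W=onplane(n,c,z)[:,:2].astype(np.float32)
    (cx,cy),(w,h),a=cv2.minAreaRect(W*1000)
    return np.array([cx,cy])/1000,(w,h),a
E
python3 - <<'E'
from m import *
for n in('top','scene'):
    p,d=load(n); P=cloud(n,p,d); h=cv2.cvtColor(p,cv2.COLOR_RGB2HSV); H,S,V=[h[...,i].astype(int) for i in range(3)]
    z=P[...,2]; reg=(P[...,0]>.4)&(P[...,0]<.85)&(P[...,1]>-.5)&(P[...,1]<.4)
    cov=(z>.08)&(z<.105)&(S<40)&(V>150)&reg
    cov=cv2.morphologyEx(cov.astype(np.uint8),cv2.MORPH_CLOSE,np.ones((7,7)))
    print(n,'cover',rect(n,cov,.092), 'zmed',np.nanmedian(z[cov>0]))
    sh=(H>10)&(H<25)&(z<.015)&reg&(V>p[...,0].min())&(P[...,1]<.02)
    bright=sh&(V>95)&(S<150)
    bright=cv2.morphologyEx(bright.astype(np.uint8),cv2.MORPH_OPEN,np.ones((5,5)))
    print('sheet',rect(n,bright,.004),bright.sum())
    kb=(z>.105)&(z<.14)&(V<80)&reg
    v,u=np.nonzero(kb)
    if len(v): print('knob px',u.mean(),v.mean(),len(v),onplane(n,[u.mean(),v.mean()],.115),'zmax',z[kb].max(), np.nanmean(P[kb],0))
E
```

```text
top cover (array([0.59062817, 0.17976247]), (229.597900390625, 245.46380615234375), 80.6329116821289) zmed 0.0936623183928098
sheet (array([ 0.62503583, -0.24040845]), (447.08697509765625, 519.0739135742188), 0.4554947018623352) 11534
knob px 197.5 208.0 2 [[0.54801035 0.18852751 0.115     ]] zmax 0.13212538882176839 [0.54763799 0.18705826 0.12987399]
scene cover (array([0.58641736, 0.17840048]), (232.68234252929688, 238.1963653564453), 80.53838348388672) zmed 0.09332536665868207
sheet (array([ 0.56699152, -0.23692706]), (517.4271240234375, 324.52880859375), 89.4817123413086) 6327
knob px 306.15 215.01666666666668 60 [[0.54849372 0.18543133 0.115     ]] zmax 0.12911692550920806 [0.55171851 0.1890138  0.1209197 ]
```

```bash
python3 - <<'E'
from m import *
p,d=load('top'); h=cv2.cvtColor(p,cv2.COLOR_RGB2HSV)
for n,(u,v) in dict(cov=(185,200),deck=(195,185),sheet=(275,190),shsh=(300,205),wood=(240,230),woodsh=(255,250),rim=(178,170)).items(): print(n,h[v,u])
P=cloud('top',p,d);print(P[208,198],P[208,199])
for n in('top','scene'):
    p,d=load(n); P=cloud(n,p,d); h=cv2.cvtColor(p,cv2.COLOR_RGB2HSV); H,S,V=[h[...,i].astype(int) for i in range(3)]
    z=P[...,2]; reg=(P[...,0]>.4)&(P[...,0]<.85)&(P[...,1]>-.5)&(P[...,1]<.4)
    cov=((z>.08)&(z<.105)&(S<40)&(V>215)&reg).astype(np.uint8)
    cov=cv2.morphologyEx(cov,cv2.MORPH_OPEN,np.ones((7,7)))
    print(n,'cover',rect(n,cov,.092),cov.sum())
    for lo in(105,115,125):
        sh=((H>=13)&(H<25)&reg&(V>lo)&(P[...,1]<.02)).astype(np.uint8)
        sh=cv2.morphologyEx(sh,cv2.MORPH_OPEN,np.ones((3,3)))
        print('sheet',lo,rect(n,sh,.004))
E
```

```text
cov [  0   0 255]
deck [ 99  12 146]
sheet [ 17  89 248]
shsh [ 16 101 191]
wood [ 13 136 105]
woodsh [ 12 135 113]
rim [ 61  51 160]
[0.54759743 0.18485448 0.13212539] [0.54779187 0.18151776 0.12562652]
top cover (array([0.54814429, 0.18727072]), (228.58905029296875, 158.72093200683594), 80.6983413696289) 1986
sheet 105 (array([ 0.57255566, -0.2151021 ]), (326.1415100097656, 264.37139892578125), 78.39817810058594)
sheet 115 (array([ 0.57255566, -0.2151021 ]), (326.1415100097656, 264.37139892578125), 78.39817810058594)
sheet 125 (array([ 0.57255566, -0.2151021 ]), (326.1415100097656, 264.37139892578125), 78.39817810058594)
scene cover (array([0.54763531, 0.18388766]), (230.64840698242188, 160.09024047851562), 80.6394271850586) 3000
sheet 105 (array([ 0.57203186, -0.22085794]), (320.2137756347656, 256.2945556640625), 78.64662170410156)
sheet 115 (array([ 0.57192181, -0.22061716]), (320.4548645019531, 255.53115844726562), 78.4344482421875)
sheet 125 (array([ 0.57191321, -0.22048497]), (320.5963439941406, 255.18931579589844), 78.30811309814453)
```

The cover is at (0.548, 0.186) with yaw about -9.3°. The sheet is at (0.572, -0.218) with yaw about -11.5°. First I turn the tool so its y axis runs along the roller's y, then travel high.

Request:
arm_command(deltas=[1, 0, 0, 0, 0.182, 1, 0, 0, 0, 0.182, 1, 0, 0, 0, 0.182, 1, 0.02, -0.04, 0.005, 0, 1, 0.02, -0.04, 0.005, 0, 1, 0.02, -0.04, 0, 0, 1, 0.02, -0.04, 0, 0, 1, 0.02, -0.04, 0, 0, 1, 0.02, -0.04, 0, 0, 1, 0.02, -0.04, 0, 0, 1, 0.02, -0.04, 0, 0, 1, 0.02, -0.04, 0, 0], newtons=40)

```text
time: 1.6
position: [0.4698, -0.2528, 0.2123]
tool_rot: [0.997, -0.082, -0.0, -0.0]
ft_force: [0.2, -0.4, -0.7]
grip_width: 0.0866
grip_force: 0.0
```

Request:
arm_command(deltas=[1, 0, -0.04, 0, 0, 1, 0, -0.04, 0, 0, 1, 0, -0.04, 0, 0, 1, 0, -0.04, 0, 0, 1, 0, -0.04, 0, 0, 1, 0, -0.04, 0, 0, 1, 0, -0.04, 0, 0, 1, 0, -0.04, 0, 0, 1, 0, -0.04, 0, 0, 1, 0, -0.04, 0, 0, 1, 0, -0.04, 0, 0, 1, 0, 0, 0, 0])

```text
time: 3.1
position: [0.5411, 0.1822, 0.2121]
tool_rot: [0.997, -0.08, -0.0, -0.0]
ft_force: [0.2, -0.2, 0.1]
grip_width: 0.0869
grip_force: 0.0
```

```bash
cat > to.py <<'E'
import sys
from h import *
from scipy.spatial.transform import Rotation as R
o=status.get_obs(); r=R.from_quat(o['tool_rot'])
t=np.array([float(a) for a in sys.argv[1:4]])
m=r.as_matrix(); print('t',o['time'],'pos',o['position'].round(4),'yline deg',np.degrees(np.arctan2(-m[1,1],-m[0,1])).round(2),'zax',m[:,2].round(3),'q',o['q'].round(2),'w',o['grip_width'],'f',o['ft_force'].round(1),o['grip_force'])
print('tool delta',r.inv().apply(t-o['position']).round(4))
E
python3 to.py .548 .1855 .098
```

```text
t 3.1 pos [0.5411 0.1822 0.2121] yline deg 80.81 zax [-0.  0. -1.] q [0.13 0.47 1.58 0.   1.09 1.86] w 0.0869445092870102 f [ 0.2 -0.2  0.1] 0.0
tool delta [ 0.0064 -0.0043  0.1141]
```

Request:
arm_command(deltas=[1, 0.0064, -0.0043, 0.02, 0, 1, 0, 0, 0.03, 0, 1, 0, 0, 0.03, 0, 1, 0, 0, 0.02, 0, 1, 0, 0, 0.013, 0, 1, 0, 0, 0, 0, 1, 0, 0, 0, 0])

```text
time: 3.98
position: [0.5489, 0.1828, 0.1]
tool_rot: [0.997, -0.082, 0.001, -0.0]
ft_force: [0.6, 0.2, 0.6]
grip_width: 0.087
grip_force: 0.0
```

```bash
python3 to.py .548 .1855 .098; python3 - <<'E'
from h import *
p,_=grab('scene'); save(cv2.resize(p[150:280,230:380],(750,650))[:600],'s1.png')
E
```

```text
t 3.975 pos [0.5489 0.1828 0.1   ] yline deg 80.56 zax [ 0.001  0.    -1.   ] q [ 0.13  0.63  1.66 -0.    0.85  1.86] w 0.08703710278192892 f [0.6 0.2 0.6] 0.0
tool delta [-0.0013 -0.0025  0.002 ]
```

View pics/s1.png

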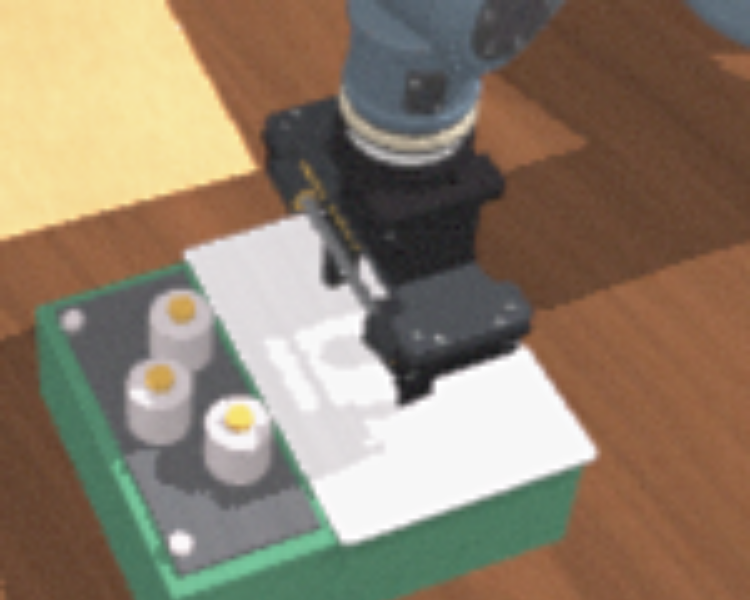

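The crop shows the open fingers at (330,268) and (410,385), straddling the middle of the cover with the knob hidden between them. I nudge and close.

Request:
arm_command(deltas=[1, -0.001, -0.0025, 0.001, 0, 1, 0, 0, 0, 0, -1, 0, 0, 0, 0, -1, 0, 0, 0, 0, -1, 0, 0, 0, 0, -1, 0, 0, 0, 0, -1, 0, 0, 0, 0, -1, 0, 0, 0, 0], newtons=50)

```text
time: 5.03
position: [0.5477, 0.1857, 0.0985]
tool_rot: [0.997, -0.082, -0.0, 0.0]
ft_force: [-0.6, -0.8, 0.1]
grip_width: 0.0348
grip_force: 0.0
```

Request:
arm_command(deltas=[-1, 0, 0, 0, 0, -1, 0, 0, -0.005, 0, -1, 0, 0, -0.01, 0, -1, 0, 0, -0.015, 0, -1, 0, 0, -0.02, 0, -1, 0, 0, -0.02, 0, -1, 0, 0, -0.02, 0, -1, 0, 0, -0.01, 0, -1, 0, 0, 0, 0])

```text
time: 6.15
position: [0.5481, 0.1858, 0.1997]
tool_rot: [0.997, -0.082, 0.001, -0.0]
ft_force: [-0.1, -0.5, -3.3]
grip_width: 0.0249
grip_force: 50.0
```

```bash
python3 to.py .572 -.218 .198; python3 - <<'E'
from m import *
p,d=grab('scene'); save(cv2.resize(p[130:290,210:390],(720,640))[:600],'s2.png')
E
```

```text
t 6.15 pos [0.5481 0.1858 0.1997] yline deg 80.59 zax [ 0.002  0.    -1.   ] q [ 0.13  0.49  1.58 -0.    1.07  1.87] w 0.024916088508298056 f [-0.1 -0.5 -3.3] 50.00014646910131
tool delta [0.0895 0.3944 0.0016]
```

View pics/s2.png

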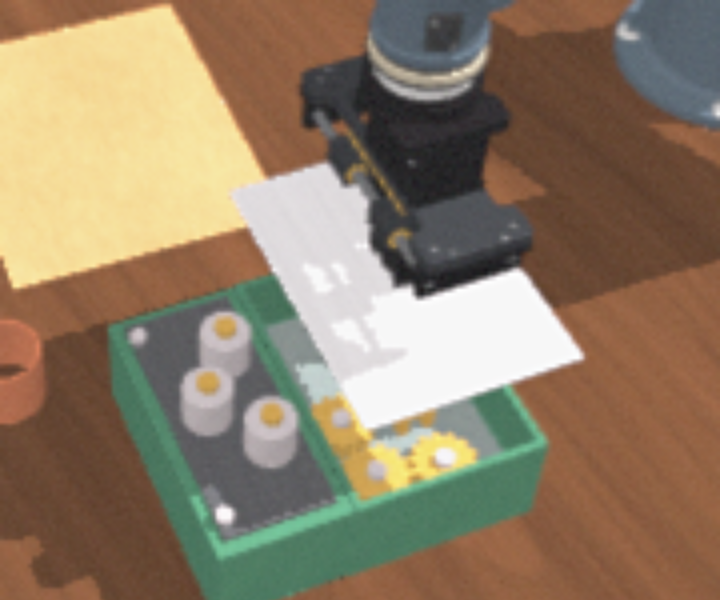

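The cover hangs level from the gripper, clear of the well, with the gears visible below at (340,420) and (440,455). I carry it to the sheet.

Request:
arm_command(deltas=[-1, 0.003, 0.01, 0, 0, -1, 0.006, 0.025, 0, 0, -1, 0.009, 0.038, 0, 0, -1, 0.0095, 0.043, 0, 0, -1, 0.0095, 0.043, 0, 0, -1, 0.0095, 0.043, 0, 0, -1, 0.0095, 0.043, 0, 0, -1, 0.0095, 0.043, 0, 0, -1, 0.009, 0.043, 0, 0, -1, 0.008, 0.038, 0, 0, -1, 0.006, 0.02, 0, 0, -1, 0, 0.005, 0, 0.035])

```text
time: 7.7
position: [0.5703, -0.2185, 0.1979]
tool_rot: [0.995, -0.101, -0.0, -0.0]
ft_force: [-0.5, 0.8, -3.7]
grip_width: 0.0248
grip_force: 50.0
```

Request:
arm_command(deltas=[-1, 0, 0, 0.01, 0, -1, 0, 0, 0.02, 0, -1, 0, 0, 0.025, 0, -1, 0, 0, 0.025, 0, -1, 0, 0, 0.025, 0, -1, 0, 0, 0.025, 0, -1, 0, 0, 0.02, 0, -1, 0, 0, 0.01, 0, -1, 0, 0, 0, 0, -1, 0, 0, 0, 0])

```text
time: 8.95
position: [0.5713, -0.2174, 0.0393]
tool_rot: [0.995, -0.099, 0.001, 0.0]
ft_force: [-0.7, -0.5, -4.0]
grip_width: 0.0249
grip_force: 50.0
```

```bash
python3 to.py .572 -.218 .0195; python3 - <<'E'
from m import *
p,d=grab('scene'); save(cv2.resize(p[90:240,160:320],(640,600)),'s3.png')
P=cloud('scene',p,d);h=cv2.cvtColor(p,cv2.COLOR_RGB2HSV)
k=(h[...,1]<40)&(h[...,2]>140)&(P[...,1]<-.05)&(P[...,1]>-.4)&(P[...,0]>.4)&(P[...,2]<.06)
k=cv2.morphologyEx(k.astype(np.uint8),cv2.MORPH_OPEN,np.ones((3,3)))
Q=P[k>0];print(len(Q),'z plate',np.median(Q[:,2]),rect('scene',k,np.median(Q[:,2])))
A=np.c_[Q[:,:2],np.ones(len(Q))];print('tilt',np.linalg.lstsq(A,Q[:,2],rcond=None)[0])
E
```

```text
t 8.95 pos [ 0.5713 -0.2174  0.0393] yline deg 78.62 zax [ 0.001 -0.001 -1.   ] q [-0.55  0.76  1.6   0.    0.79  1.22] w 0.024922365078108404 f [-0.7 -0.5 -4. ] 50.00004021450877
tool delta [0.0008 0.0004 0.0198]
7210 z plate -0.7467719788885578 (array([ 1.06705261, -0.22413544]), (354.5076599121094, 368.4775085449219), 89.94105529785156)
tilt [-1.29845915 -0.05178658  0.67544199]
```

View pics/s3.png

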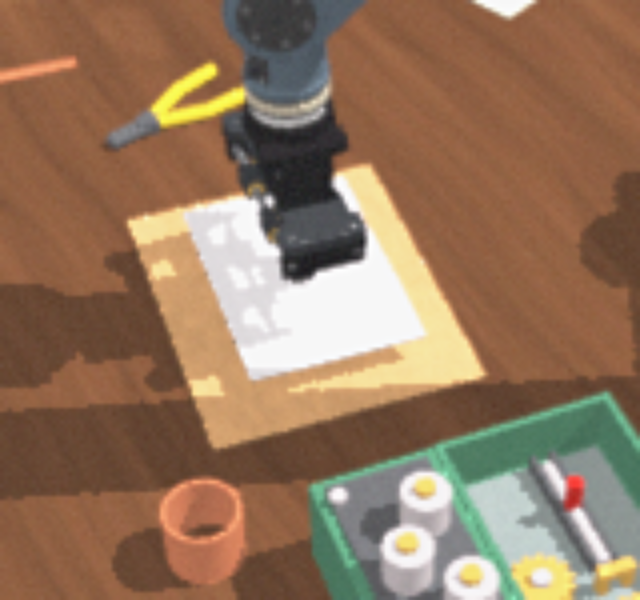

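The cover is held just above the sheet, centred and parallel to it. The red handle is now visible in the well at (573,490) and the keeper at (615,573). I lower gently.

Request:
arm_command(deltas=[-1, 0, 0, 0.008, 0, -1, 0, 0, 0.006, 0, -1, 0, 0, 0.003, 0, -1, 0, 0, 0, 0, -1, 0, 0, 0, 0])

```text
time: 9.62
position: [0.5707, -0.2176, 0.0216]
tool_rot: [0.995, -0.099, 0.0, 0.0]
ft_force: [0.5, 0.2, -4.6]
grip_width: 0.0251
grip_force: 50.0
```

Request:
arm_command(deltas=[-1, 0, 0, 0.0015, 0, -1, 0, 0, 0, 0, -1, 0, 0, 0.001, 0, -1, 0, 0, 0, 0])

```text
time: 10.12
position: [0.5707, -0.2175, 0.0196]
tool_rot: [0.995, -0.099, 0.0, 0.0]
ft_force: [-1.4, 0.5, 0.1]
grip_width: 0.0252
grip_force: 50.0
```

Request:
arm_command(deltas=[-1, 0, 0, 0.0005, 0, -1, 0, 0, 0, 0, 0.2, 0, 0, 0, 0, 1, 0, 0, 0, 0, 1, 0, 0, 0, 0, 1, 0, 0, 0, 0, 1, 0, 0, 0, 0])

```text
time: 11.0
position: [0.5706, -0.2175, 0.0184]
tool_rot: [0.995, -0.099, -0.0, -0.0]
ft_force: [0.4, -0.7, -0.2]
grip_width: 0.0671
grip_force: 0.0
```

Request:
arm_command(deltas=[1, 0, 0, -0.01, 0, 1, 0, 0, -0.03, 0, 1, 0, 0, -0.04, 0, 1, 0, 0, -0.05, 0, 1, 0, 0, -0.05, 0, 1, -0.02, -0.02, 0, -0.035, 1, -0.02, -0.04, 0, 0, 1, -0.02, -0.04, 0, 0, 1, -0.02, -0.04, 0, 0, 1, 0, -0.04, 0, 0, 1, 0, 0, 0, 0])

```text
time: 12.38
position: [0.5217, -0.0239, 0.1994]
tool_rot: [0.997, -0.08, 0.0, -0.0]
ft_force: [0.8, -0.3, -0.3]
grip_width: 0.087
grip_force: 0.0
```

```bash
python3 to.py .5 .1 .2; python3 - <<'E'
from m import *
for n in('top','scene'):
    p,d=grab(n)
    P=cloud(n,p,d);h=cv2.cvtColor(p,cv2.COLOR_RGB2HSV)
    k=(h[...,1]<40)&(h[...,2]>140)&(P[...,1]<-.05)&(P[...,1]>-.4)&(P[...,0]>.4)&(P[...,0]<.8)&(P[...,2]<.03)&(P[...,2]>0)
    k=cv2.morphologyEx(k.astype(np.uint8),cv2.MORPH_OPEN,np.ones((3,3)))
    Q=P[k>0];print(n,len(Q),'z',np.median(Q[:,2]),rect(n,k,.013))
    r=((h[...,0]<6)|(h[...,0]>174))&(h[...,1]>170)&(h[...,2]>90)&(P[...,2]>.04)&(P[...,0]>.4)&(P[...,0]<.7)&(P[...,1]>.05)&(P[...,1]<.4)
    v,u=np.nonzero(r); print('red',len(v)); 
    if len(v): print(np.c_[u,v].mean(0),onplane(n,[u.mean(),v.mean()],.078),np.nanmean(P[r],0))
save(cv2.resize(p[90:290,200:400],(600,600)),'s4.png')
E
```

```text
t 12.375 pos [ 0.5217 -0.0239  0.1994] yline deg 80.82 zax [ 0.001  0.    -1.   ] q [-0.26  0.42  1.71  0.    1.01  1.47] w 0.08699906373495928 f [ 0.8 -0.3 -0.3] 0.0
tool delta [-0.0412 -0.1188 -0.0006]
top 1848 z 0.014175912453675 (array([ 0.5699389 , -0.21473741]), (232.24378967285156, 163.09530639648438), 78.58596801757812)
red 0
scene 1863 z 0.014307486655649626 (array([ 0.5692052 , -0.21969138]), (234.0877227783203, 162.66883850097656), 78.63409423828125)
red 22
[302.95454545 212.18181818] [[0.5302486  0.14887661 0.078     ]] [0.52714546 0.14532841 0.07224027]
```

View pics/s4.png

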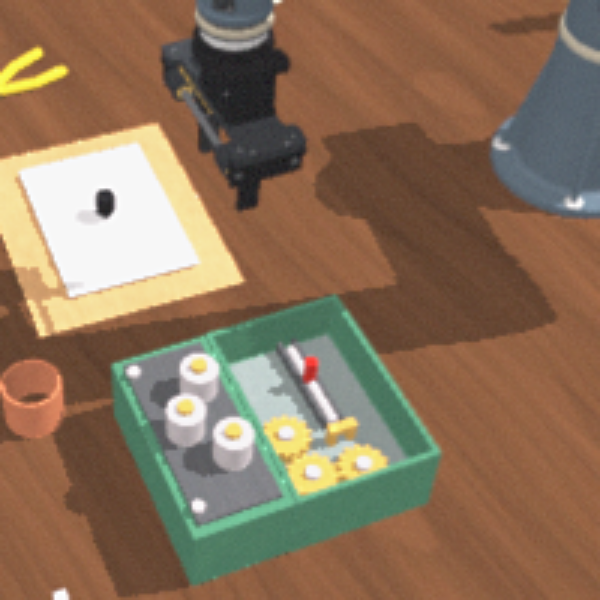

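The cover lies centred and aligned on the sheet, released, with its knob at (105,203). The red handle stands at (310,368) and the keeper at (342,430), with travel about 6 mm. I shut the fingers and enter the well behind the handle.

Request:
arm_command(deltas=[-1, -0.005, -0.03, 0, 0, -1, -0.008, -0.04, 0, 0, -1, -0.007, -0.04, 0, 0, -1, -0.003, -0.021, 0, 0, -1, 0, 0, 0, 0, -1, 0, 0, 0, 0, -1, 0, 0, 0, 0], newtons=20)

```text
time: 13.35
position: [0.5209, 0.1053, 0.1986]
tool_rot: [0.997, -0.083, 0.0, 0.0]
ft_force: [0.4, 0.0, -0.0]
grip_width: 0.0251
grip_force: 0.0
```

```bash
python3 to.py .520 .109 .062
```

```text
t 13.35 pos [0.5209 0.1053 0.1986] yline deg 80.48 zax [-0. -0. -1.] q [-0.01  0.43  1.69 -0.    1.01  1.73] w 0.025096556040461536 f [ 0.4  0.  -0. ] 0.0
tool delta [-0.0015 -0.0035  0.1366]
```

Request:
arm_command(deltas=[-1, -0.0015, -0.0035, 0.02, 0, -1, 0, 0, 0.03, 0, -1, 0, 0, 0.02, 0, -1, 0, 0, 0, 0, -1, 0, 0, 0.02, 0, -1, 0, 0, 0.02, 0, -1, 0, 0, 0.015, 0, -1, 0, 0, 0.011, 0, -1, 0, 0, 0, 0, -1, 0, 0, 0, 0])

```text
time: 14.6
position: [0.5202, 0.1104, 0.063]
tool_rot: [0.997, -0.082, 0.0, -0.0]
ft_force: [0.3, 0.1, 0.5]
grip_width: 0.0002
grip_force: 0.0
```

```bash
python3 to.py .520 .109 .062;  python3 - <<'E'
from h import *
p,d=grab('scene'); save(cv2.resize(p[150:270,240:360],(600,600)),'s5.png')
E
```

```text
t 14.6 pos [0.5202 0.1104 0.063 ] yline deg 80.59 zax [ 0.001  0.    -1.   ] q [-0.    0.65  1.79  0.    0.7   1.73] w 0.00022256872714959932 f [0.3 0.1 0.5] 0.0
tool delta [0.0001 0.0014 0.001 ]
```

View pics/s5.png

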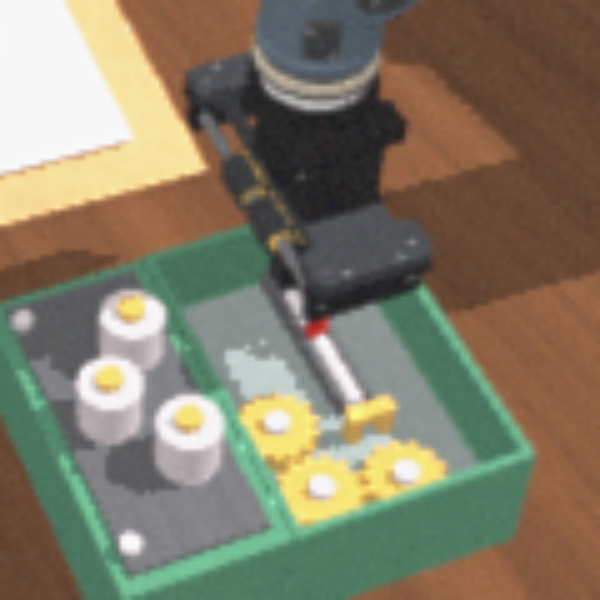

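The fingers are in the well behind the red handle, which shows at (317,327) beneath the gripper body. I push along the roller's +y.

Request:
arm_command(deltas=[-1, 0, -0.004, 0, 0, -1, 0, -0.006, 0, 0, -1, 0, -0.006, 0, 0, -1, 0, -0.006, 0, 0, -1, 0, -0.006, 0, 0, -1, 0, -0.006, 0, 0, -1, 0, -0.006, 0, 0, -1, 0, -0.004, 0, 0, -1, 0, 0, 0, 0])

```text
time: 15.78
position: [0.527, 0.1545, 0.0625]
tool_rot: [0.997, -0.082, 0.0, -0.0]
ft_force: [0.7, 0.6, 0.6]
grip_width: 0.0003
grip_force: 0.2
```

Request:
arm_command(deltas=[-1, 0, -0.003, 0, 0, -1, 0, -0.002, 0, 0, -1, 0, 0, 0, 0])

```text
time: 16.15
position: [0.5277, 0.1589, 0.0625]
tool_rot: [0.997, -0.082, -0.0, -0.0]
ft_force: [-0.3, -1.9, 0.4]
grip_width: 0.0003
grip_force: 1.0
```

Request:
arm_command(deltas=[-1, 0, -0.002, 0, 0, -1, 0, -0.001, 0, 0, -1, 0, 0, 0, 0])

```text
time: 16.52
position: [0.5282, 0.1618, 0.0625]
tool_rot: [0.997, -0.082, 0.0, -0.0]
ft_force: [-0.0, -2.8, 0.1]
grip_width: 0.0004
grip_force: 1.3
```

Request:
arm_command(deltas=[-1, 0, -0.002, 0, 0, -1, 0, 0, 0, 0, -1, 0, 0, 0, 0])

```text
time: 16.9
position: [0.5286, 0.1639, 0.0625]
tool_rot: [0.997, -0.082, 0.0, -0.0]
ft_force: [0.2, -1.5, 0.2]
grip_width: 0.0004
grip_force: 1.0
```

Request:
arm_command(deltas=[-1, 0, -0.002, 0, 0, -1, 0, -0.001, 0, 0, -1, 0, 0, 0, 0])

```text
time: 17.27
position: [0.529, 0.1668, 0.0625]
tool_rot: [0.997, -0.082, 0.0, -0.0]
ft_force: [-0.6, -2.7, 0.1]
grip_width: 0.0003
grip_force: 1.2
```

Request:
arm_command(deltas=[-1, 0, -0.002, 0, 0, -1, 0, 0, 0, 0, -1, 0, 0, 0, 0])

```text
time: 17.65
position: [0.5292, 0.1676, 0.0625]
tool_rot: [0.997, -0.082, -0.0, 0.001]
ft_force: [0.1, -7.0, 0.5]
grip_width: 0.0004
grip_force: 3.3
```

```bash
cat > red.py <<'E'
from h import *
n='scene';p,d=grab(n);P=cloud(n,p,d);h=cv2.cvtColor(p,cv2.COLOR_RGB2HSV)
r=((h[...,0]<6)|(h[...,0]>174))&(h[...,1]>170)&(h[...,2]>90)&(P[...,2]>.04)&(P[...,0]>.4)&(P[...,0]<.7)&(P[...,1]>.05)&(P[...,1]<.4)
v,u=np.nonzero(r);Q=np.nanmean(P[r],0);print(len(v),Q,'roller y',(Q[1]-.1855)*.987+(Q[0]-.548)*.163)
E
python3 red.py; python3 to.py .53 .16 .062
```

```text
10 [0.53658029 0.18573327 0.06633669] roller y -0.001631179247259906
t 17.7 pos [0.5291 0.1676 0.0625] yline deg 80.64 zax [-0.001 -0.002 -1.   ] q [ 0.11  0.67  1.73 -0.    0.74  1.84] w 0.0005599347654013326 f [ 0.1 -7.3  1. ] 3.2723332196474075
tool delta [0.0021 0.0074 0.0005]
```

Request:
arm_command(deltas=[-1, 0, -0.0015, 0, 0, -1, 0, 0, 0, 0, -1, 0, 0, 0, 0])

```text
time: 18.08
position: [0.5292, 0.1678, 0.0625]
tool_rot: [0.997, -0.081, -0.001, 0.002]
ft_force: [0.0, -11.0, 2.2]
grip_width: 0.0005
grip_force: 5.6
```

The force rises while the tool no longer advances, so the bolt is at its stop. I back off, lift clear and check.

Request:
arm_command(deltas=[-1, 0, 0.006, 0, 0, -1, 0, 0.01, 0, 0, -1, 0, 0, -0.02, 0, -1, 0, 0, -0.04, 0, -1, 0, 0, -0.05, 0, -1, 0, 0, -0.04, 0, -1, -0.02, 0.03, 0, 0, -1, -0.02, 0.04, 0, 0, -1, 0, 0.04, 0, 0, -1, 0, 0.03, 0, 0, -1, 0, 0, 0, 0, -1, 0, 0, 0, 0])

```text
time: 19.58
position: [0.4647, 0.0232, 0.2126]
tool_rot: [0.997, -0.082, 0.0, -0.0]
ft_force: [0.3, 0.5, 0.9]
grip_width: 0.0
grip_force: 0.0
```

```bash
python3 red.py; python3 - <<'E'
from h import *
p,d=load('scene'); save(cv2.resize(p[90:290,180:380],(600,600)),'s6.png')
E
```

```text
23 [0.53350656 0.18478951 0.07109464] roller y -0.00306368662323318
```

View pics/s6.png

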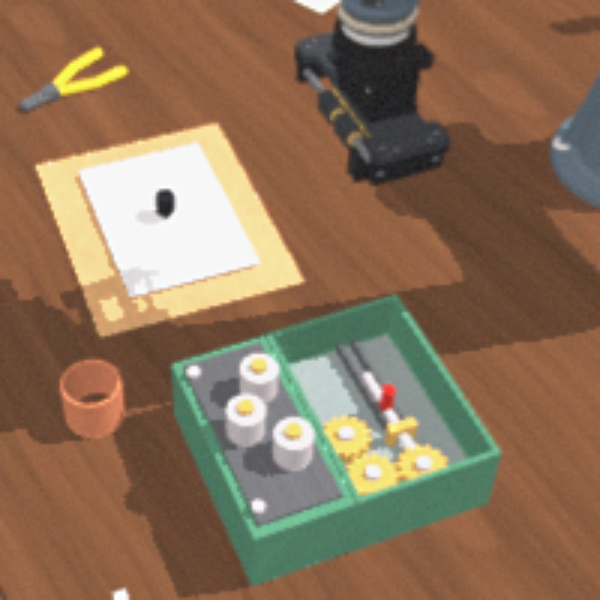

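The red handle is now at (388,397), close to the keeper at (402,430), with the bolt tip through it. The cover lies flat in the middle of the sheet, and the pliers and cuff in view have not moved. The arm is clear.

```bash
python3 -c "
from rig import order; print(order.hand_in())"
```

```text
the job is handed in; nothing more can be done
None
```

The cover is lying flat and lined up in the middle of the sheet, the bolt is pushed against its stop through the keeper, the arm stayed away from the tub, cuff and pliers, and the job is handed in (no verdict was returned).

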